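Sweep the used lancets into the tray's sharps well and shut its cover

TASK

Used lancets must not be picked up: with the fingertips, sweep the three used ones (blue with a bare white nose, no cap) along the tray's deck and over its edge into the yellow sharps well, then push the red cover over and down until it lies flat shut on the well. Leave the two unused lancets with orange caps lying where they are, lift nothing, and do not disturb the other things on the desk.

Things in the scene. Friction and masses are not known exactly. Their poses are not given: they have to be found in the camera images.
- tray: White sampling tray fixed on the desk, 196 mm (its x; 212 over the side lips) by 310 mm (its y). Origin: centre of its underside; z up. Flat grey deck at z = 38 mm over x -93 to 93, y -83 to 150 mm; 5 mm thick rim, top at z = 48 mm, along both long sides and the +y end. At the -y end the deck drops, with no rim between, into the sharps well.
- well (a point): Centre of the floor of the yellow sharps well (tray x 0, y -116, z 5 mm); axes as the tray's. The well spans the deck's full width in x (-93 to 93 mm) and is 66 mm wide in y (-33 to 33 mm from here); its floor is 33 mm below the deck.
- lip (a point): Middle of the straight deck edge above the well (tray x 0, y -83, z 38 mm), axes as the tray's: what is pushed past it toward -y falls into the well.
- cover (a joint): Red cover of the well, hinge angle in rad: 0 = shut, lying flat, top face 42 mm above the desk; starts at 1.75 to 2.0, upright at the tray's -y end and leaning away from the well (limit 2.1). Hinge line along the tray's x at tray y -152, z 40 mm. Plate 180 mm long (x), 73 mm from hinge to free edge, 4 mm thick, clear of things behind. Stiff hinge (0.045 N m): stays at any angle.
- cover_edge (a point): Middle of the free edge of the cover plate, 73 mm from the hinge line, at the root of a 46 mm wide finger tab that reaches 10 mm farther.
- used_a: Used finger-prick lancet: blue plastic body 28x14x11 mm with a short bare white nose (9 mm wide, 8 mm long) at its +x end and no cap, 36 mm long in all, about 12 g, lying on the deck. Origin: middle of its length, on its underside; x along its length.
- used_b: Used finger-prick lancet: blue plastic body 28x14x11 mm with a short bare white nose (9 mm wide, 8 mm long) at its +x end and no cap, 36 mm long in all, about 12 g, lying on the deck. Origin: middle of its length, on its underside; x along its length.
- used_c: Used finger-prick lancet: blue plastic body 28x14x11 mm with a short bare white nose (9 mm wide, 8 mm long) at its +x end and no cap, 36 mm long in all, about 12 g, lying on the deck. Origin: middle of its length, on its underside; x along its length.
- fresh_a: Unused lancet, to be left alone: the same blue body and white nose, but with an orange twist-off cap on the nose that ends in a 16 mm disc, 56 mm long in all. Origin: on its underside, 18 mm from the blue end and 38 mm from the end of the cap; x along its length toward the cap.
- fresh_b: Unused lancet, to be left alone: the same blue body and white nose, but with an orange twist-off cap on the nose that ends in a 16 mm disc, 56 mm long in all. Origin: on its underside, 18 mm from the blue end and 38 mm from the end of the cap; x along its length toward the cap.
- card_stack: Bystander: stack of appointment cards, 88x56x8 mm. Origin: centre of its underside.
- teal_box: Bystander: small gilt-sided lancet box with a dark teal top, 66x70x46 mm. Origin: centre of its underside.
- strip_bottle: Bystander: white test-strip bottle with a black cap, 50 mm across, 133 mm high. Origin: centre of its underside.
- dropper: Bystander: small white dropper bottle, 26 mm across, 62 mm high. Origin: centre of its underside.
- marker: Bystander: black marker pen, 138 mm long, lying on the desk. Origin: centre of its underside.
Things that resemble listed ones, but are neither listed nor needed, are in the scene too. What is shaped like the used_a but brown or pink is not meant.

How it is judged:
By the outcome, as a careful person would: the job done as asked, in the order asked, and still so for the second after the job is handed in, with the robot touching nothing.
It also fails if it takes over 58 s, if anything falls off the work surface, if the arm or the gripper's body presses on something with over 40 N, if the wrist force passes 120 N, or if a joint passes its speed limit or range.

ROBOT

A 6-joint arm with a two-finger parallel gripper is mounted at the origin on a cart in front of the work surface, level with it; the furniture and walls round the work are solid. World frame = base frame: x ahead of the robot, y to its left, z up, the work surface at z = 0. Lengths are in m, angles in rad, forces in N, time in s.
With the tool pointing down it reaches from about 0.325 to 0.775 m from the base axis. Payload 9.3 kg.
Tool frame: the origin (TCP) lies at the very end of the fingers, on their centre line; the grasp point (between the pads) lies 19 mm behind it (ctrl.pinch_z is the z of the grasp point in the tool frame, in m); z points along the fingers, y is the direction in which the jaws open and shut (so a half turn about z gives the same grasp; the last joint's range is limited). The gripper opens to 85 mm and grips with 20 to 120 N. Pads are 22 mm wide; open, the fingers measure 114 mm over their backs; the gripper's body (76 mm by 85 mm) begins 54 mm behind the grasp point. The pads swing forward as they close: fully open they stand 13 mm farther back than shut.
Start: joints at [1.137, 0.259, 0.021, 1.334, 0, 1.418], TCP at [0.152, 0.528, 0.231] pointing down, gripper open.
Joint ranges: [-3.04, 3.04], [-0.91, 1.82], [-1.04, 1.36], [-1.92, 1.95], [-1.52, 1.45], [-3.14, 3.14]. Speed limits (rad/s): [2.22, 2.22, 2.79, 3.14, 3.14, 3.14].

INTERFACE

Orientations are given as a 3x3 rotation matrix whose columns are the frame's x, y, z axes.
In Python, from plant import ctrl gives the robot as it stands.
- The arm moves only by the tool move_arm, never from a script. Its argument "rows" is a list of rows, each an object with "linear": the shift along the world's x, y, z in cm, a list of three; "twist": the turn, a rotation vector about the world's x, y, z in rad, a list of three. A call has 1 to 20 rows; each row is the pose to reach, as a shift and turn from the pose commanded when the call began; what a row does not reach only later rows make up. A row lasts 1/8 s, in which the tool goes at most 62.5 mm and 10.7 degrees, less where a joint would pass 70% of its speed; a pose out of reach is approached as far as the arm can. A call with a gripper value outside its range is refused whole. "grip" is the opening, from 0 (shut) to 1 (fully open), set as the call begins (left out, the last holds). The fingers move at their own pace and stop on an object; the grip force is fixed at half the most. Time passes only in rows, so rows that repeat a pose let the fingers close. It gives the time, the measured TCP pose, the force and the opening at its end, in the units of the state.
- ctrl.state(): the state, without advancing time (a new reading comes with each control period).
- ctrl.camera(name): name is "scene" or "top"; returns (picture, depth): 480x640x3 uint8, blue, green, red; 480x640 float32, m along the optical axis (not along the pixel's ray), 0 where there is no reading.
- ctrl.get_calibration(name): a dict with "intrinsics" (3x3 intrinsics, pixels), "k1" (the pictures are not rectified: a ray, as slopes to the right and down, at radius r is drawn at 1 + k1 r^2 times it, then the intrinsics apply), "world_to_cam" (4x4, takes a point from world to camera coordinates). Camera axes: x right, y down, z forward; pixel columns grow to the right and rows downward; lengths in m; the calibration is good to about 2 mm. A picture is of the moment at which its call begins. get_calibration takes no time and is no camera call.
- ctrl.job_done(): hands the job in, once; it reports no verdict.
The state is a dict: "t": time; "q": joint angles; "joint_velocities": joint speeds; "effort": joint torques, N m; "position": TCP position; "tcp_rot": TCP orientation; "force": force on the tool from outside, world axes, zero at the start; "moment": the same for the moment, N m; "opening": finger opening in m.
Only numpy, scipy, OpenCV 4.12 (cv2) and the standard library are available. Lean on these libraries where they do the work, as an engineer would, in place of code of your own. Each camera call takes 0.05 s, during which the arm holds its last target.

## Working session

There is one attempt and no reset: what is moved stays moved. The work goes in short steps, Python scripts to look and compute and a tool call to move; the robot and the scene stay as the last step left them, time stands still between calls to the robot, and variables do not carry over. Pictures are saved under pics/ and viewed, and the job is handed in when it is done.

Besides the shell and the picture viewer there is one more tool, called after "Request:" as name([rows], argument=value, ...), one row to a line, values as JSON. move_arm: Moves the arm, as the interface text tells. Its arguments: {"type":"object","properties":{"rows":{"type":"array","items":{"type":"object","properties":{"linear":{"type":"array","items":{"type":"number"}},"twist":{"type":"array","items":{"type":"number"}}}}},"grip":{"type":"number"}},"required":["rows"]}

```bash
mkdir -p pics; ls; python3 - <<'E'
from plant import ctrl
import cv2,numpy as np
for n in("scene","top"):
    p,d=ctrl.camera(n); cv2.imwrite(f"pics/{n}0.png",p); np.save(f"{n}0_d.npy",d)
    c=ctrl.get_calibration(n); print(n,c)
print(ctrl.state())
E
```

```text
pics
scene {'intrinsics': array([[533.49379596,   0.        , 326.475842  ],
       [  0.        , 533.49379596, 240.94594483],
       [  0.        ,   0.        ,   1.        ]]), 'k1': 0.0033692108896377975, 'world_to_cam': array([[ 0.68940275, -0.72434798,  0.00662193, -0.26325118],
       [-0.43853164, -0.42461638, -0.79208013,  0.37394516],
       [ 0.57655342,  0.54315829, -0.61038121,  0.60031091],
       [ 0.        ,  0.        ,  0.        ,  1.        ]])}
top {'intrinsics': array([[465.67004608,   0.        , 316.09625162],
       [  0.        , 465.67004608, 242.37563646],
       [  0.        ,   0.        ,   1.        ]]), 'k1': -0.009189519076964475, 'world_to_cam': array([[ 0.04790497, -0.99883593,  0.00564832,  0.15725558],
       [-0.97858851, -0.04806563, -0.20013549,  0.56358683],
       [ 0.20017401,  0.00406011, -0.97975195,  0.87656967],
       [ 0.        ,  0.        ,  0.        ,  1.        ]])}
{'t': 0.1, 'q': array([ 1.13740146e+00,  2.59162633e-01,  2.08281392e-02,  1.33370707e+00,
       -1.18909368e-06,  1.41826451e+00]), 'joint_velocities': array([ 8.09230157e-04, -9.74523789e-05,  1.84834705e-03,  1.04862898e-03,
       -7.10083257e-04, -6.65284751e-04]), 'effort': array([ 5.03700998e-03, -5.56695986e+01,  3.45067048e+01,  1.17355070e-02,
       -1.51296954e-04,  2.24102763e-05]), 'position': array([0.15231185, 0.52822319, 0.23070835]), 'tcp_rot': array([[-9.60816523e-01,  2.77184661e-01, -5.21864108e-04],
       [ 2.77185089e-01,  9.60815876e-01, -1.13060994e-03],
       [ 1.88027586e-04, -1.23096166e-03, -9.99999225e-01]]), 'force': array([ 0.81394918, -0.37465383,  0.4600746 ]), 'moment': array([-0.02124981,  0.01347734, -0.04090541]), 'opening': 0.0856802606228977}
```

View pics/scene0.png

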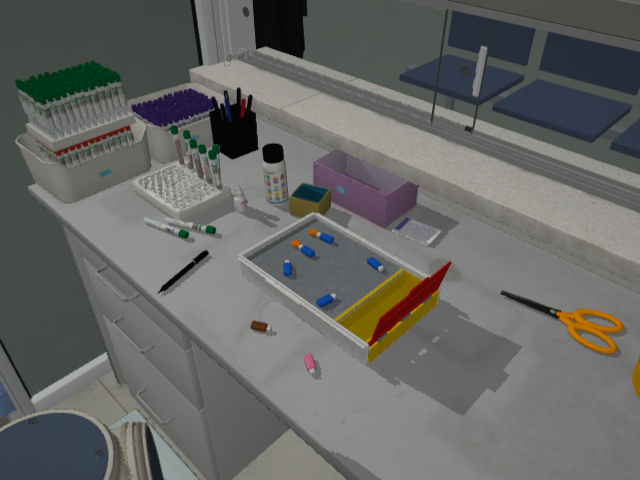

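View pics/top0.png

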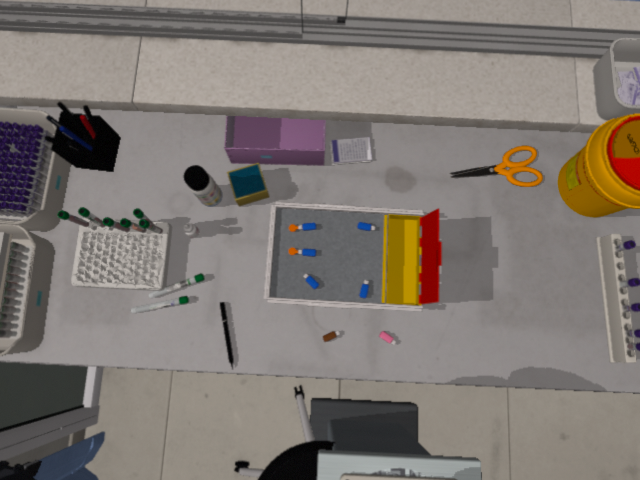

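The top view shows three capless blue lancets at about (367,227), (311,281) and (364,289). The two with orange caps are at (303,227) and (303,252), and the brown (331,336) and pink (388,338) lookalikes lie off the tray. I'll measure these and confirm them in an enlarged crop.

```bash
cat > h.py <<'E'
import cv2,numpy as np
from plant import ctrl
def ray(n,uv):
    c=ctrl.get_calibration(n);K=c["intrinsics"];k=c["k1"];T=c["world_to_cam"]
    uv=np.atleast_2d(np.float64(uv))
    s=cv2.undistortPoints(uv[:,None],K,np.array([k,0,0,0.]))[:,0]
    d=np.c_[s,np.ones(len(s))]@T[:3,:3]
    return -T[:3,:3].T@T[:3,3],d
def onz(n,uv,z):
    o,d=ray(n,uv); return o+d*((z-o[2])/d[:,2])[:,None]
def proj(n,P):
    c=ctrl.get_calibration(n);T=c["world_to_cam"]
    return cv2.projectPoints(np.float64(np.atleast_2d(P)),cv2.Rodrigues(T[:3,:3])[0],T[:3,3],c["intrinsics"],np.array([c["k1"],0,0,0.]))[0][:,0]
def comps(m,amin=20):
    n,l,s,c=cv2.connectedComponentsWithStats(m.astype(np.uint8))
    return [(np.argwhere(l==i)[:,::-1].astype(float),s[i,4],c[i]) for i in range(1,n) if s[i,4]>=amin]
def masks(p):
    h=cv2.cvtColor(p,cv2.COLOR_BGR2HSV);H,S,V=h[...,0],h[...,1],h[...,2]
    return dict(blue=(H>100)&(H<122)&(S>150)&(V>80),orange=(H>5)&(H<18)&(S>180)&(V>120),yellow=(H>20)&(H<32)&(S>170),red=((H<4)|(H>176))&(S>180)&(V>90))
E
python3 - <<'E'
from h import *
p=cv2.imread("pics/top0.png")
M=masks(p)
for k in M:
    for pts,a,c in comps(M[k][190:320,255:450],15):
        c=c+[255,190];pts=pts+[255,190]
        z={'blue':.049,'orange':.049,'yellow':.02,'red':.08}[k]
        w=onz("top",c,z)[0]
        if k=='blue':
            W=onz("top",pts,z)[:,:2];ev,E=np.linalg.eigh(np.cov(W.T));ax=E[:,1];ax=ax*np.sign(ax[1])
            print(k,a,c.round(1),w.round(4),'axis deg',np.degrees(np.arctan2(ax[1],ax[0])).round(1),np.ptp(W@ax).round(4),np.ptp(W@E[:,0]).round(4))
        else: print(k,a,c.round(1),w.round(4), pts.min(0),pts.max(0))
# depth-based heights in tray
d=np.load("top0_d.npy");print(d[260,340])
cv2.imwrite("pics/crop0.png",cv2.resize(p[195:315,255:450],None,fx=4,fy=4,interpolation=cv2.INTER_CUBIC))
E
```

```text
blue 84 [308.9 226. ] [0.59   0.2006 0.049 ] axis deg 98.2 0.0253 0.0136
blue 82 [364.1 225.9] [0.5959 0.0885 0.049 ] axis deg 82.6 0.0254 0.014
blue 87 [309.  251.9] [0.5365 0.1978 0.049 ] axis deg 90.4 0.0246 0.013
blue 84 [311.9 282. ] [0.4763 0.1888 0.049 ] axis deg 46.8 0.0255 0.0116
blue 88 [363.7 290.7] [0.4639 0.0856 0.049 ] axis deg 168.8 0.0261 0.0135
orange 45 [292.7 227.6] [0.5851 0.2334 0.049 ] [289. 224.] [297. 231.]
orange 23 [420.3 245.9] [ 0.5599 -0.0262  0.049 ] [419. 237.] [422. 254.]
orange 47 [292.5 250.9] [0.5371 0.2309 0.049 ] [289. 248.] [297. 254.]
orange 21 [420.  275.1] [ 0.5005 -0.0258  0.049 ] [419. 266.] [421. 283.]
yellow 221 [384.1 258.8] [0.535  0.0423 0.02  ] [382. 215.] [386. 302.]
yellow 2815 [402.8 259.6] [0.5351 0.0034 0.02  ] [386. 214.] [420. 304.]
red 1609 [430.  257.4] [ 0.5317 -0.0382  0.08  ] [420. 209.] [440. 303.]
0.94612724
```

View pics/crop0.png

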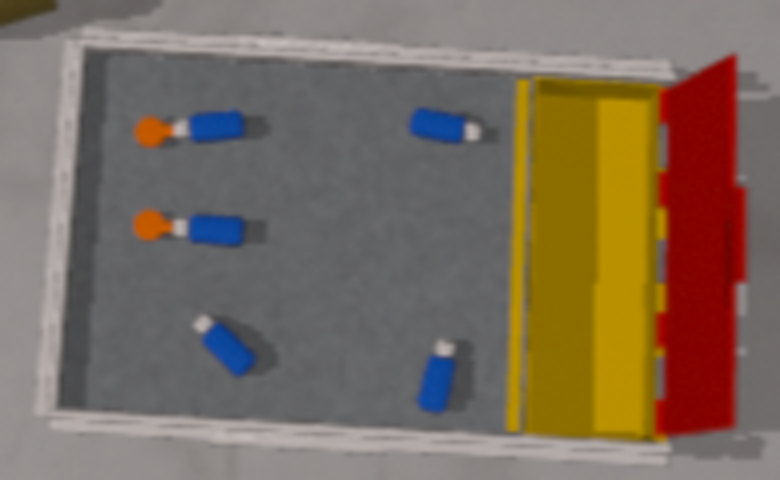

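The crop confirms the five lancets. At crop positions (443,126), (225,345) and (437,378) there is a blue body with a white nose and no cap, so those are the used ones. The two with orange discs are fresh. Next is the tray frame.

```bash
python3 - <<'E'
from h import *
p=cv2.imread("pics/top0.png");M=masks(p)
Y=M['yellow']
pts=[]
for r in range(218,300):
    c=np.where(Y[r,375:425])[0]
    if len(c): pts.append((375+c[0]-.5,r))
W=onz("top",pts,.038)
vx,vy,x0,y0=cv2.fitLine(W[:,:2].astype(np.float32),cv2.DIST_HUBER,0,.01,.01).ravel()
print("lip line dir",vx,vy,np.degrees(np.arctan2(vy,vx)),x0,y0)
c=lambda x,y:(255+x/4-.4,195+y/4-.4)
pp=[c(75,40),c(668,62),c(48,412),c(660,464)]
print("rim outer corners z.048",onz("top",pp,.048).round(4))
# rims inner edge
pp=[c(86,48),c(515,72),c(60,408),c(508,432)]
print("inner",onz("top",pp,.045).round(4))
# scene view
s=cv2.imread("pics/scene0.png")
cv2.imwrite("pics/crops0.png",cv2.resize(s[205:365,230:460],None,fx=3.4,fy=3.4,interpolation=cv2.INTER_CUBIC))
E
```

```text
lip line dir 0.9999676 -0.008049631 -0.46121484 0.52685565 0.04755965
rim outer corners z.048 [[ 0.6319  0.276   0.048 ]
 [ 0.6353 -0.0289  0.048 ]
 [ 0.4411  0.2767  0.048 ]
 [ 0.4302 -0.0255  0.048 ]]
inner [[0.6288 0.2704 0.045 ]
 [0.6269 0.0492 0.045 ]
 [0.4436 0.2712 0.045 ]
 [0.4425 0.0491 0.045 ]]
```

View pics/crops0.png

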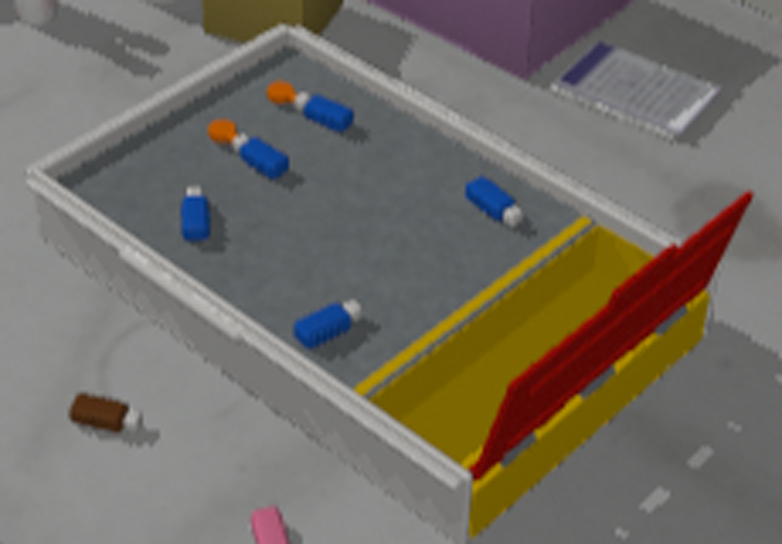

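Tray frame: centre about (0.535, 0.121), yaw about 0. The lip is at y≈0.0385, the well spans y −0.028 to 0.038, and the hinge is at y≈−0.031. I'll shut the fingers and go above the space behind the lancet at (0.464, 0.086), which I'm calling C.

Request:
move_arm([
  {"linear": [3, -4, 0], "twist": [0, 0, -0.12]},
  {"linear": [7, -9, 0], "twist": [0, 0, -0.28]},
  {"linear": [10.5, -13.5, 0], "twist": [0, 0, -0.44]},
  {"linear": [14, -18, 0], "twist": [0, 0, -0.6]},
  {"linear": [17.5, -22.5, 0], "twist": [0, 0, -0.76]},
  {"linear": [21, -27, 0], "twist": [0, 0, -0.92]},
  {"linear": [25, -32, -2], "twist": [0, 0, -1.08]},
  {"linear": [28.5, -36.5, -4], "twist": [0, 0, -1.2]},
  {"linear": [31, -39.5, -6], "twist": [0, 0, -1.27]},
  {"linear": [31.6, -40.3, -8], "twist": [0, 0, -1.29]},
  {"linear": [31.6, -40.3, -9], "twist": [0, 0, -1.29]},
  {"linear": [31.6, -40.3, -9], "twist": [0, 0, -1.29]},
], grip=0)

```text
t: 1.6
position: [0.4677, 0.1258, 0.1409]
tcp_rot: [[-0.001, 1.0, -0.001], [1.0, 0.001, 0.0], [0.0, -0.001, -1.0]]
force: [-0.1, 0.3, 0.8]
opening: 0.0005
```

```bash
python3 - <<'E'
from h import *
print(ctrl.state()["position"],ctrl.state()["tcp_rot"].round(3))
p,d=ctrl.camera("top");s,_=ctrl.camera("scene")
cv2.imwrite("pics/m1.png",np.hstack([cv2.resize(p[150:330,230:470],None,fx=1.65,fy=1.65),cv2.resize(s[140:365,220:460],(396,297))[:297]]))
E
```

```text
[0.4676748  0.1258488  0.14088817] [[-0.001  1.    -0.001]
 [ 1.     0.001  0.   ]
 [ 0.    -0.001 -1.   ]]
```

View pics/m1.png

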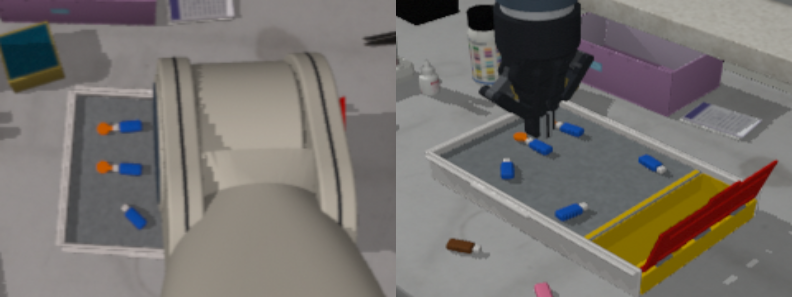

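The fingers are shut and hover over the deck behind C, and the view is clear. Next I lower to 2.5 mm above the deck.

Request:
move_arm([
  {"linear": [0, 0, -3]},
  {"linear": [0, 0, -6]},
  {"linear": [0, 0, -8.5]},
  {"linear": [0, 0, -10]},
  {"linear": [0, 0, -10]},
])

```text
invalid input at $.rows[0]: expected keys linear, twist
```

```bash
cat > look.py <<'E'
from h import *
import sys
s,_=ctrl.camera("scene")
cv2.imwrite(sys.argv[1],cv2.resize(s[190:365,220:460],None,fx=3,fy=3,interpolation=cv2.INTER_CUBIC))
print(ctrl.state()["t"],ctrl.state()["position"].round(4),ctrl.state()["force"].round(1))
E
python3 look.py pics/m2.png
```

```text
1.75 [0.4684 0.1261 0.1421] [ 0.3 -0.9  0.4]
```

View pics/m2.png

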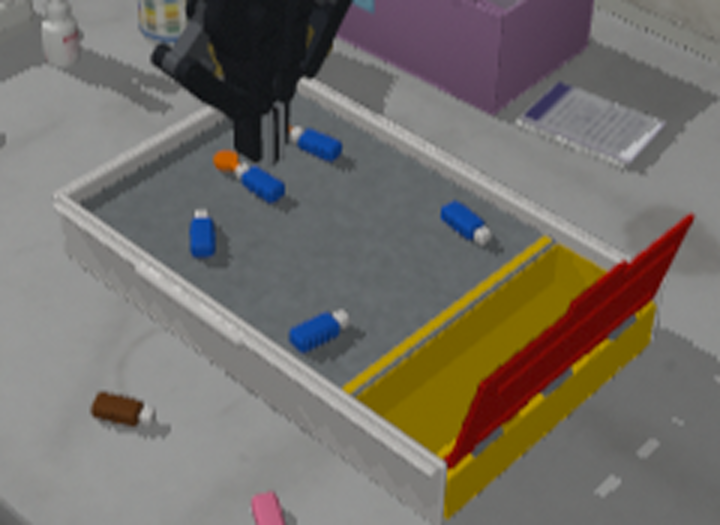

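The call was refused because every row needs a twist. Repeating it with twists.

Request:
move_arm([
  {"linear": [0, 0, -3], "twist": [0, 0, 0]},
  {"linear": [0, 0, -6], "twist": [0, 0, 0]},
  {"linear": [0, 0, -8.5], "twist": [0, 0, 0]},
  {"linear": [0, 0, -10], "twist": [0, 0, 0]},
  {"linear": [0, 0, -10], "twist": [0, 0, 0]},
])

```text
t: 2.38
position: [0.468, 0.1259, 0.0412]
tcp_rot: [[-0.001, 1.0, -0.001], [1.0, 0.001, -0.0], [-0.0, -0.001, -1.0]]
force: [-0.8, -0.0, -0.1]
opening: 0.0004
```

```bash
python3 look.py pics/m3.png
```

```text
2.425 [0.4685 0.1259 0.0418] [ 0.1  0.7 -0.4]
```

View pics/m3.png

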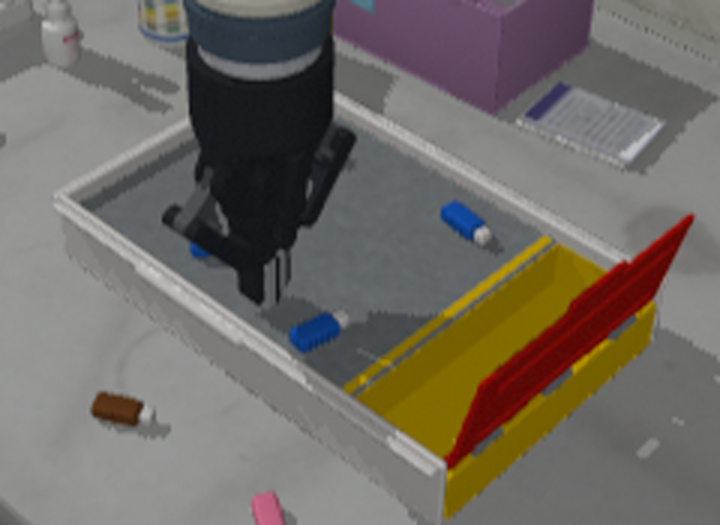

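The fingertips stand just behind C, near (265,295) in the crop. Now the first part of the sweep.

Request:
move_arm([
  {"linear": [0, -0.6, 0], "twist": [0, 0, 0]},
  {"linear": [0, -1.2, 0], "twist": [0, 0, 0]},
  {"linear": [0, -1.8, 0], "twist": [0, 0, 0]},
  {"linear": [0, -2.4, 0], "twist": [0, 0, 0]},
  {"linear": [0, -3.0, 0], "twist": [0, 0, 0]},
  {"linear": [0, -3.6, 0], "twist": [0, 0, 0]},
  {"linear": [0, -4.2, 0], "twist": [0, 0, 0]},
  {"linear": [0, -4.8, 0], "twist": [0, 0, 0]},
  {"linear": [0, -5.4, 0], "twist": [0, 0, 0]},
])

```text
t: 3.55
position: [0.4684, 0.071, 0.0413]
tcp_rot: [[0.0, 1.0, -0.0], [1.0, -0.0, -0.0], [-0.0, -0.0, -1.0]]
force: [-0.2, -0.7, 0.3]
opening: -0.0
```

```bash
python3 look.py pics/m4.png
```

```text
3.6 [0.4684 0.0706 0.0412] [ 0.6 -0.4  0.3]
```

View pics/m4.png

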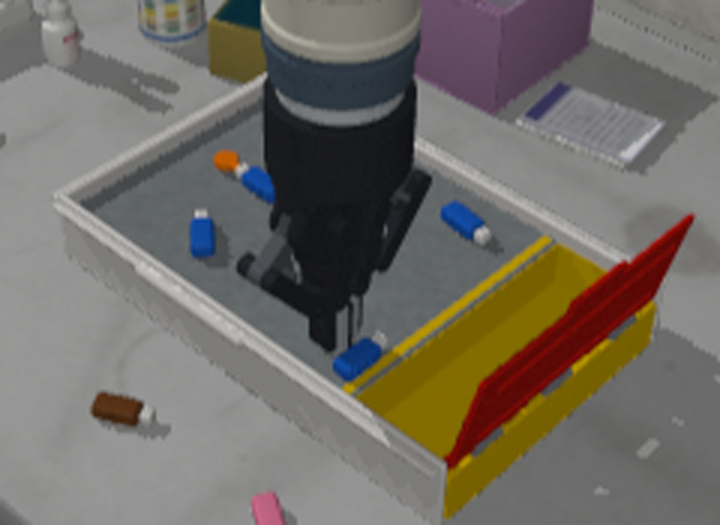

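C is moving square to the fingers and is at the yellow edge. I'll push it over.

Request:
move_arm([
  {"linear": [0, -0.6, 0], "twist": [0, 0, 0]},
  {"linear": [0, -1.2, 0], "twist": [0, 0, 0]},
  {"linear": [0, -1.8, 0], "twist": [0, 0, 0]},
  {"linear": [0, -2.4, 0], "twist": [0, 0, 0]},
  {"linear": [0, -3.0, 0], "twist": [0, 0, 0]},
  {"linear": [0, -3.5, 0], "twist": [0, 0, 0]},
  {"linear": [0, -3.9, 0], "twist": [0, 0, 0]},
  {"linear": [0, -3.9, 0], "twist": [0, 0, 0]},
])

```text
t: 4.6
position: [0.4684, 0.0322, 0.0413]
tcp_rot: [[0.0, 1.0, -0.0], [1.0, -0.0, 0.0], [0.0, -0.0, -1.0]]
force: [-0.5, -0.3, 0.4]
opening: -0.0
```

```bash
python3 look.py pics/m5.png
```

```text
4.65 [0.4684 0.0324 0.0413] [ 0.7 -0.3  0.2]
```

View pics/m5.png

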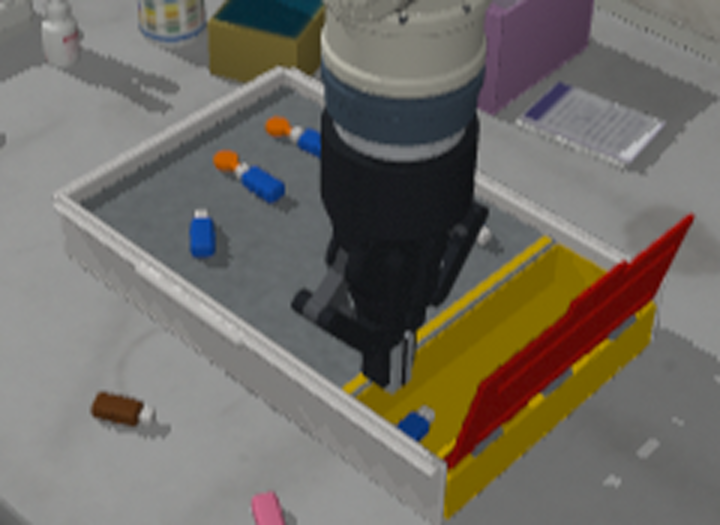

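C is in the well, at (415,422). Next is A. I raise, go behind it at (0.596, 0.130), and lower.

Request:
move_arm([
  {"linear": [0, 0.5, 3], "twist": [0, 0, 0]},
  {"linear": [1, 2, 6], "twist": [0, 0, 0]},
  {"linear": [4, 5, 6], "twist": [0, 0, 0]},
  {"linear": [7.5, 8, 6], "twist": [0, 0, 0]},
  {"linear": [11, 9.8, 6], "twist": [0, 0, 0]},
  {"linear": [12.8, 9.8, 5], "twist": [0, 0, 0]},
  {"linear": [12.8, 9.8, 3], "twist": [0, 0, 0]},
  {"linear": [12.8, 9.8, 1], "twist": [0, 0, 0]},
  {"linear": [12.8, 9.8, 0], "twist": [0, 0, 0]},
  {"linear": [12.8, 9.8, 0], "twist": [0, 0, 0]},
])

```text
t: 5.9
position: [0.5958, 0.1301, 0.0406]
tcp_rot: [[0.0, 1.0, -0.002], [1.0, -0.0, -0.0], [-0.0, -0.002, -1.0]]
force: [0.9, 0.1, 0.5]
opening: -0.0
```

```bash
python3 look.py pics/m6.png
```

```text
5.95 [0.5963 0.1302 0.0414] [-0.9  0.5  0.7]
```

View pics/m6.png

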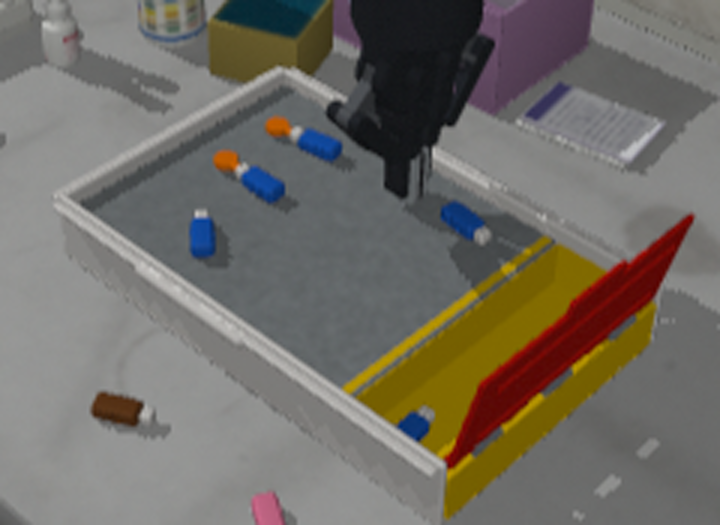

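The fingers are behind A, and both fresh lancets are untouched. Sweeping A.

Request:
move_arm([
  {"linear": [0, -0.6, 0], "twist": [0, 0, 0]},
  {"linear": [0, -1.2, 0], "twist": [0, 0, 0]},
  {"linear": [0, -1.8, 0], "twist": [0, 0, 0]},
  {"linear": [0, -2.4, 0], "twist": [0, 0, 0]},
  {"linear": [0, -3.0, 0], "twist": [0, 0, 0]},
  {"linear": [0, -3.6, 0], "twist": [0, 0, 0]},
  {"linear": [0, -4.2, 0], "twist": [0, 0, 0]},
  {"linear": [0, -4.8, 0], "twist": [0, 0, 0]},
])

```text
t: 6.95
position: [0.5964, 0.0821, 0.0413]
tcp_rot: [[-0.0, 1.0, -0.0], [1.0, 0.0, -0.0], [-0.0, -0.0, -1.0]]
force: [0.1, 0.1, 0.8]
opening: 0.0001
```

```bash
python3 look.py pics/m7.png
```

```text
7.0 [0.5964 0.0815 0.0413] [-0.9 -0.3  0.7]
```

View pics/m7.png

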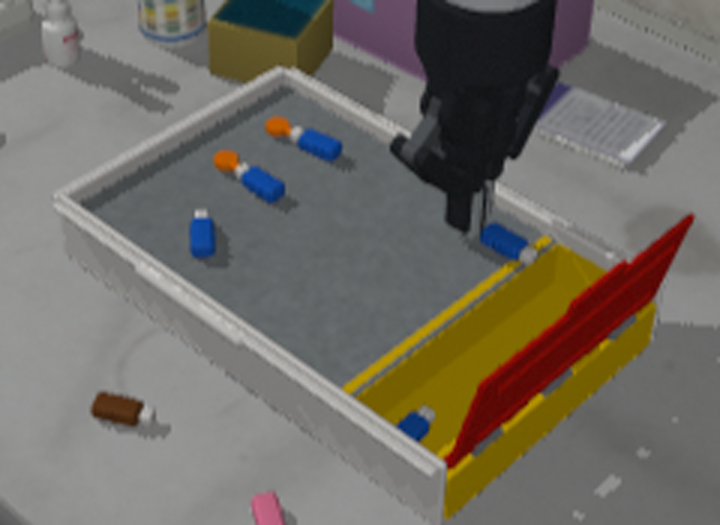

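A's nose is over the lip and it's tracking straight. I'll push it the rest of the way.

Request:
move_arm([
  {"linear": [0, -0.6, 0], "twist": [0, 0, 0]},
  {"linear": [0, -1.2, 0], "twist": [0, 0, 0]},
  {"linear": [0, -1.8, 0], "twist": [0, 0, 0]},
  {"linear": [0, -2.4, 0], "twist": [0, 0, 0]},
  {"linear": [0, -3.0, 0], "twist": [0, 0, 0]},
  {"linear": [0, -3.6, 0], "twist": [0, 0, 0]},
  {"linear": [0, -4.2, 0], "twist": [0, 0, 0]},
  {"linear": [0, -4.8, 0], "twist": [0, 0, 0]},
  {"linear": [0, -5.2, 0], "twist": [0, 0, 0]},
  {"linear": [0, -5.2, 0], "twist": [0, 0, 0]},
])

```text
t: 8.25
position: [0.5964, 0.0301, 0.0413]
tcp_rot: [[0.0, 1.0, 0.0], [1.0, -0.0, 0.0], [0.0, 0.0, -1.0]]
force: [1.1, 0.2, -0.1]
opening: -0.0001
```

```bash
python3 look.py pics/m8.png
```

```text
8.3 [0.5964 0.0304 0.0413] [0.9 0.2 0.2]
```

View pics/m8.png

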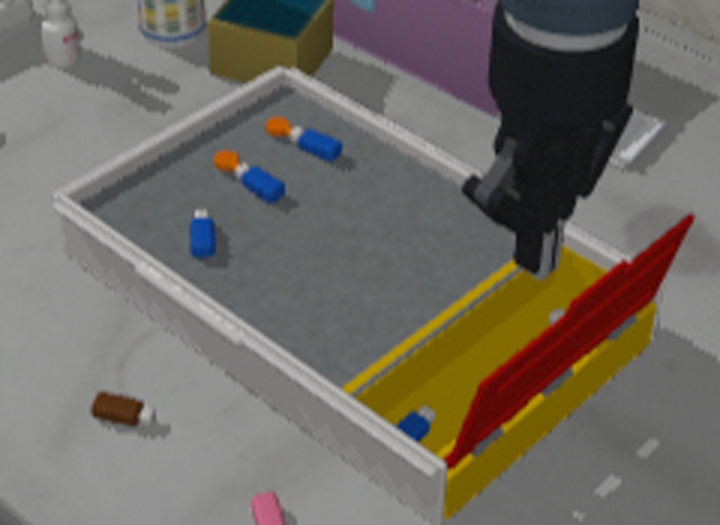

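A's nose shows in the well at (555,316), partly hidden by the cover. Now I go behind B at (0.482, 0.228).

Request:
move_arm([
  {"linear": [0, 0.5, 3], "twist": [0, 0, 0]},
  {"linear": [-1, 2, 6], "twist": [0, 0, 0]},
  {"linear": [-4, 5.5, 6], "twist": [0, 0, 0]},
  {"linear": [-7, 9.5, 6], "twist": [0, 0, 0]},
  {"linear": [-10, 14, 6], "twist": [0, 0, 0]},
  {"linear": [-11.4, 18, 6], "twist": [0, 0, 0]},
  {"linear": [-11.4, 19.8, 5], "twist": [0, 0, 0]},
  {"linear": [-11.4, 19.8, 3], "twist": [0, 0, 0]},
  {"linear": [-11.4, 19.8, 1], "twist": [0, 0, 0]},
  {"linear": [-11.4, 19.8, 0], "twist": [0, 0, 0]},
  {"linear": [-11.4, 19.8, 0], "twist": [0, 0, 0]},
])

```text
t: 9.68
position: [0.4824, 0.2281, 0.0405]
tcp_rot: [[0.0, 1.0, -0.001], [1.0, -0.0, -0.0], [-0.0, -0.001, -1.0]]
force: [-0.6, 0.2, 0.1]
opening: 0.0
```

```bash
python3 look.py pics/m9.png
```

```text
9.725 [0.4827 0.2282 0.0412] [ 0.  -0.4  0.4]
```

View pics/m9.png

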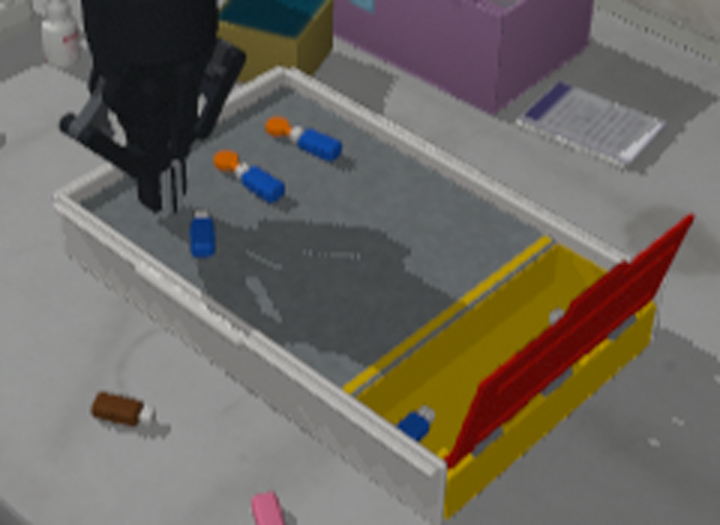

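The fingers are behind B's nose. I'll push gently and watch whether it turns.

Request:
move_arm([
  {"linear": [0, -0.5, 0], "twist": [0, 0, 0]},
  {"linear": [0, -1.0, 0], "twist": [0, 0, 0]},
  {"linear": [0, -1.5, 0], "twist": [0, 0, 0]},
  {"linear": [0, -2.0, 0], "twist": [0, 0, 0]},
  {"linear": [0, -2.5, 0], "twist": [0, 0, 0]},
  {"linear": [0, -3.0, 0], "twist": [0, 0, 0]},
  {"linear": [0, -3.5, 0], "twist": [0, 0, 0]},
  {"linear": [0, -4.0, 0], "twist": [0, 0, 0]},
])

```text
t: 10.72
position: [0.4824, 0.1881, 0.0413]
tcp_rot: [[-0.0, 1.0, -0.0], [1.0, 0.0, 0.0], [0.0, -0.0, -1.0]]
force: [-0.8, -0.0, -0.5]
opening: -0.0001
```

```bash
python3 look.py pics/m10.png
```

```text
10.775 [0.4824 0.1877 0.0412] [0.1 0.1 0.4]
```

View pics/m10.png

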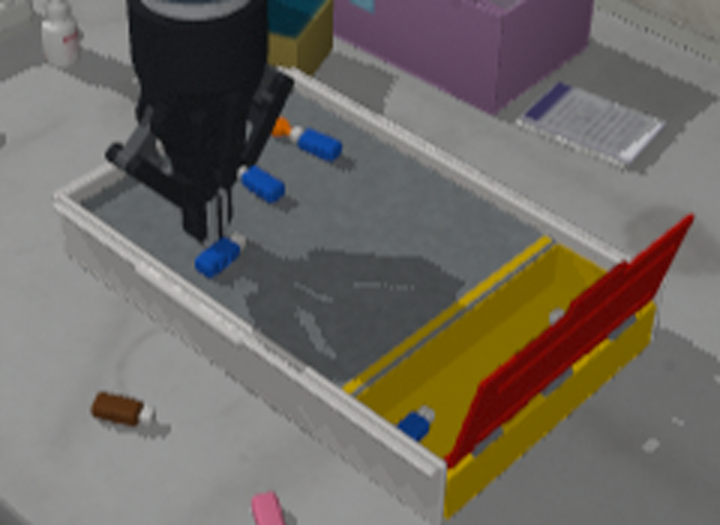

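```bash
python3 -c "
from h import *
print(onz('scene',[[220+218/3,190+257/3]],.045))"
```

```text
[[0.47095117 0.16701886 0.045     ]]
```

B has turned square along x, with its body centre at about x=0.472. I'll back off, re-centre the fingers at x≈0.474, and continue.

Request:
move_arm([
  {"linear": [0, 0.6, 0], "twist": [0, 0, 0]},
  {"linear": [-0.8, 0.6, 0], "twist": [0, 0, 0]},
  {"linear": [-0.8, 0, 0], "twist": [0, 0, 0]},
  {"linear": [-0.8, -0.6, 0], "twist": [0, 0, 0]},
  {"linear": [-0.8, -1.2, 0], "twist": [0, 0, 0]},
  {"linear": [-0.8, -1.8, 0], "twist": [0, 0, 0]},
  {"linear": [-0.8, -2.4, 0], "twist": [0, 0, 0]},
  {"linear": [-0.8, -3.0, 0], "twist": [0, 0, 0]},
  {"linear": [-0.8, -3.6, 0], "twist": [0, 0, 0]},
  {"linear": [-0.8, -4.2, 0], "twist": [0, 0, 0]},
  {"linear": [-0.8, -4.8, 0], "twist": [0, 0, 0]},
  {"linear": [-0.8, -5.4, 0], "twist": [0, 0, 0]},
  {"linear": [-0.8, -6.0, 0], "twist": [0, 0, 0]},
  {"linear": [-0.8, -6.6, 0], "twist": [0, 0, 0]},
  {"linear": [-0.8, -7.2, 0], "twist": [0, 0, 0]},
])

```text
t: 12.65
position: [0.4744, 0.1161, 0.0413]
tcp_rot: [[0.0, 1.0, -0.0], [1.0, -0.0, -0.0], [-0.0, -0.0, -1.0]]
force: [0.1, -0.1, 0.4]
opening: -0.0001
```

```bash
python3 look.py pics/m11.png
```

```text
12.7 [0.4744 0.1156 0.0413] [-0.2 -0.9  0.4]
```

View pics/m11.png

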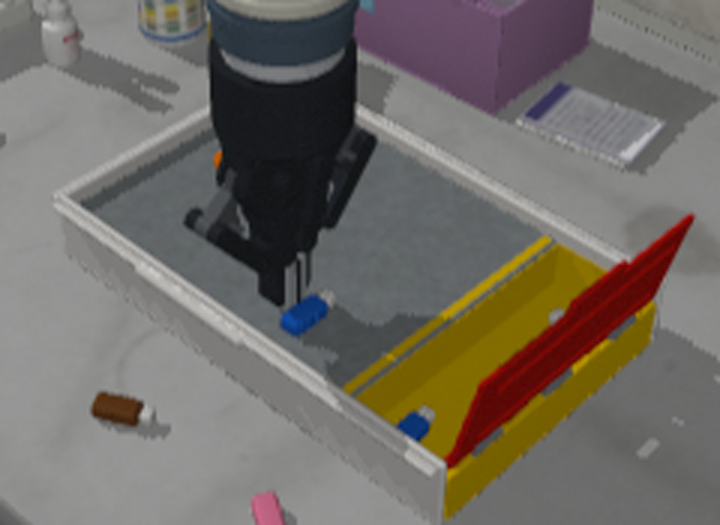

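B is square on the fingers. I'll push it to the lip and over.

Request:
move_arm([
  {"linear": [0, -0.6, 0], "twist": [0, 0, 0]},
  {"linear": [0, -1.2, 0], "twist": [0, 0, 0]},
  {"linear": [0, -1.8, 0], "twist": [0, 0, 0]},
  {"linear": [0, -2.4, 0], "twist": [0, 0, 0]},
  {"linear": [0, -3.0, 0], "twist": [0, 0, 0]},
  {"linear": [0, -3.6, 0], "twist": [0, 0, 0]},
  {"linear": [0, -4.2, 0], "twist": [0, 0, 0]},
  {"linear": [0, -4.8, 0], "twist": [0, 0, 0]},
  {"linear": [0, -5.4, 0], "twist": [0, 0, 0]},
  {"linear": [0, -5.8, 0], "twist": [0, 0, 0]},
  {"linear": [0, -6.2, 0], "twist": [0, 0, 0]},
  {"linear": [0, -6.6, 0], "twist": [0, 0, 0]},
  {"linear": [0, -7.0, 0], "twist": [0, 0, 0]},
  {"linear": [0, -7.4, 0], "twist": [0, 0, 0]},
  {"linear": [0, -7.8, 0], "twist": [0, 0, 0]},
  {"linear": [0, -8.2, 0], "twist": [0, 0, 0]},
  {"linear": [0, -8.5, 0], "twist": [0, 0, 0]},
  {"linear": [0, -8.5, 0], "twist": [0, 0, 0]},
])

```text
t: 14.95
position: [0.4744, 0.0313, 0.0413]
tcp_rot: [[0.0, 1.0, -0.0], [1.0, -0.0, 0.0], [0.0, -0.0, -1.0]]
force: [0.6, -0.4, 0.1]
opening: 0.0002
```

```bash
python3 look.py pics/m12.png
```

```text
15.0 [0.4744 0.0314 0.0413] [ 0.  -0.1 -0.3]
```

View pics/m12.png

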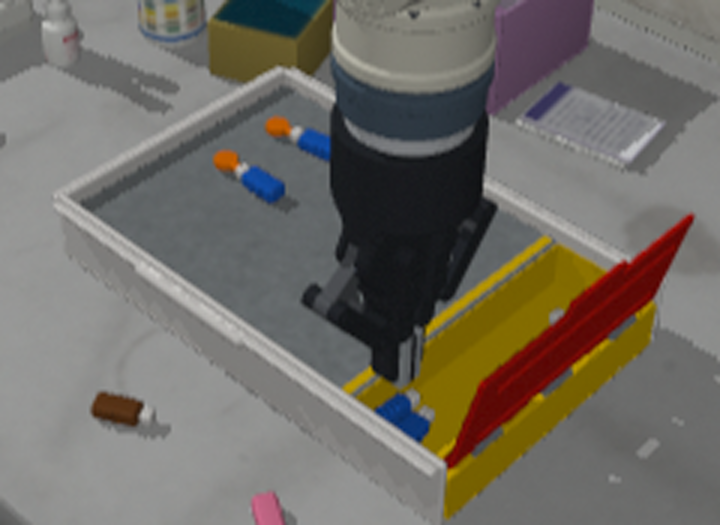

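All three are in the well. B and C lie side by side at (400,415), and A is at the far end. Next I raise over the cover and come in behind it, looking again before descending.

Request:
move_arm([
  {"linear": [0, 0.5, 4], "twist": [0, 0, 0]},
  {"linear": [0, 0.5, 9], "twist": [0, 0, 0]},
  {"linear": [1, 0, 13], "twist": [0, 0, 0]},
  {"linear": [2.5, -2, 16], "twist": [0, 0, 0]},
  {"linear": [4, -5, 16], "twist": [0, 0, 0]},
  {"linear": [5, -8, 16], "twist": [0, 0, 0]},
  {"linear": [6, -11, 16], "twist": [0, 0, 0]},
  {"linear": [6, -13.2, 16], "twist": [0, 0, 0]},
  {"linear": [6, -13.2, 16], "twist": [0, 0, 0]},
])

```text
t: 16.12
position: [0.5344, -0.1016, 0.2009]
tcp_rot: [[0.002, 1.0, -0.001], [1.0, -0.002, 0.0], [0.0, -0.001, -1.0]]
force: [0.4, 0.1, 0.0]
opening: -0.0001
```

```bash
python3 look.py pics/m13.png; python3 - <<'E'
from h import *
p,_=ctrl.camera("top");cv2.imwrite("pics/m13t.png",cv2.resize(p[190:320,255:455],None,fx=4,fy=4))
for n,pic in(("top","pics/top0.png"),("scene","pics/scene0.png")):
  for a in (1.7,1.8,1.9,2.0): print(n,a,proj(n,[[.445,-.031+.073*np.cos(a),.04+.073*np.sin(a)],[.625,-.031+.073*np.cos(a),.04+.073*np.sin(a)]]).round(1).tolist())
E
```

```text
16.175 [ 0.5343 -0.1007  0.201 ] [-0.  -0.   0.4]
top 1.7 [[435.5, 300.9], [435.2, 206.6]]
top 1.8 [[439.3, 301.1], [438.8, 206.9]]
top 1.9 [[442.8, 301.4], [442.2, 207.4]]
top 2.0 [[446.0, 301.7], [445.3, 208.0]]
scene 1.7 [[377.7, 315.4], [447.7, 258.1]]
scene 1.8 [[381.5, 318.6], [451.3, 260.7]]
scene 1.9 [[385.3, 322.0], [454.8, 263.6]]
scene 2.0 [[388.9, 325.8], [458.1, 266.7]]
```

View pics/m13.png

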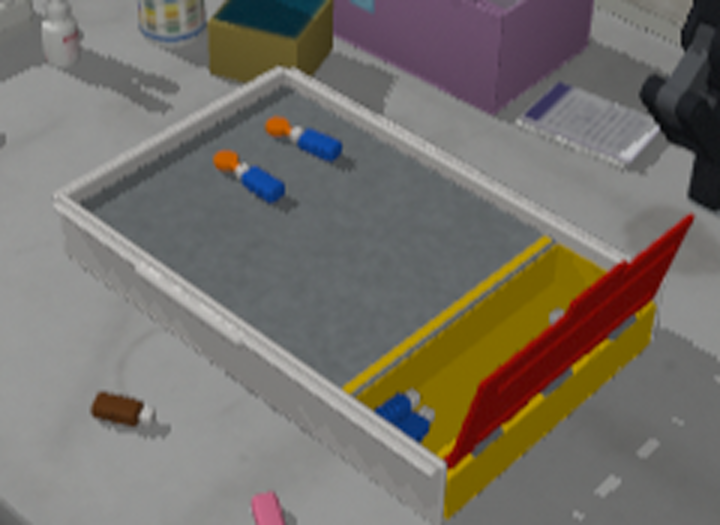

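View pics/m13t.png

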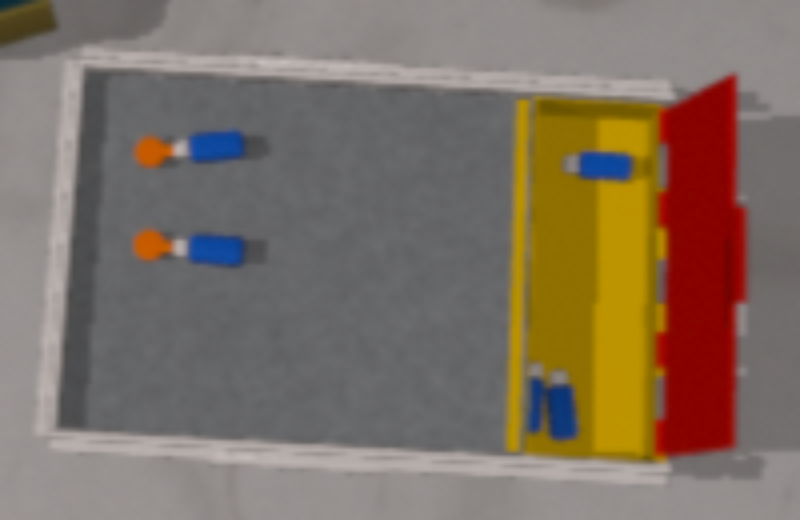

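The top view shows all three used lancets low in the well: A at (600,166), B and C at (550,400). Both fresh lancets are where they started. The cover angle is about 1.8. I descend behind the cover and push it to upright.

Request:
move_arm([
  {"linear": [0, 0, -4], "twist": [0, 0, 0]},
  {"linear": [0, 0, -8], "twist": [0, 0, 0]},
  {"linear": [0, 0, -11], "twist": [0, 0, 0]},
  {"linear": [0, 0, -11], "twist": [0, 0, 0]},
  {"linear": [0, 1.5, -11], "twist": [0, 0, 0]},
  {"linear": [0, 2.5, -11], "twist": [0, 0, 0]},
  {"linear": [0, 3.3, -11], "twist": [0, 0, 0]},
  {"linear": [0, 4.1, -11], "twist": [0, 0, 0]},
  {"linear": [0, 4.9, -11], "twist": [0, 0, 0]},
  {"linear": [0, 5.7, -11], "twist": [0, 0, 0]},
])

```text
t: 17.48
position: [0.5345, -0.0431, 0.0913]
tcp_rot: [[0.0, 1.0, 0.0], [1.0, -0.0, -0.0], [-0.0, 0.0, -1.0]]
force: [-0.1, 0.3, 0.9]
opening: 0.0
```

```bash
python3 look.py pics/m14.png
```

```text
17.525 [ 0.5344 -0.0424  0.0913] [0.2 0.4 0.1]
```

View pics/m14.png

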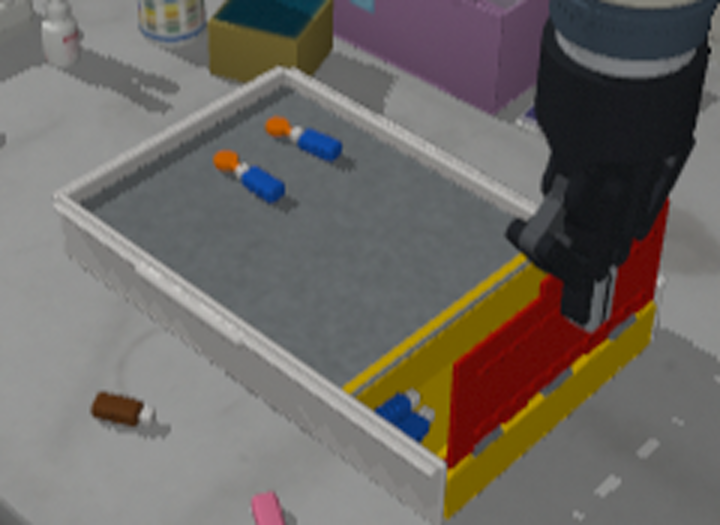

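The cover is upright with the fingers flat behind it. I follow the arc over and down, stopping just short of shut.

Request:
move_arm([
  {"linear": [0, 0.6, -0.1], "twist": [0, 0, 0]},
  {"linear": [0, 1.2, -0.2], "twist": [0, 0, 0]},
  {"linear": [0, 1.9, -0.5], "twist": [0, 0, 0]},
  {"linear": [0, 2.6, -0.8], "twist": [0, 0, 0]},
  {"linear": [0, 3.1, -1.2], "twist": [0, 0, 0]},
  {"linear": [0, 3.6, -1.6], "twist": [0, 0, 0]},
  {"linear": [0, 4.0, -2.1], "twist": [0, 0, 0]},
  {"linear": [0, 4.3, -2.6], "twist": [0, 0, 0]},
  {"linear": [0, 4.6, -3.2], "twist": [0, 0, 0]},
  {"linear": [0, 4.8, -3.7], "twist": [0, 0, 0]},
  {"linear": [0, 4.9, -4.1], "twist": [0, 0, 0]},
  {"linear": [0, 5.0, -4.5], "twist": [0, 0, 0]},
  {"linear": [0, 5.0, -4.5], "twist": [0, 0, 0]},
])

```text
t: 19.15
position: [0.5342, 0.0065, 0.0459]
tcp_rot: [[0.0, 1.0, -0.001], [1.0, -0.0, 0.0], [0.0, -0.001, -1.0]]
force: [0.4, -0.2, 0.1]
opening: -0.0002
```

```bash
python3 look.py pics/m15.png
```

```text
19.2 [0.5343 0.0064 0.0461] [-0.4  1.2  0.5]
```

View pics/m15.png

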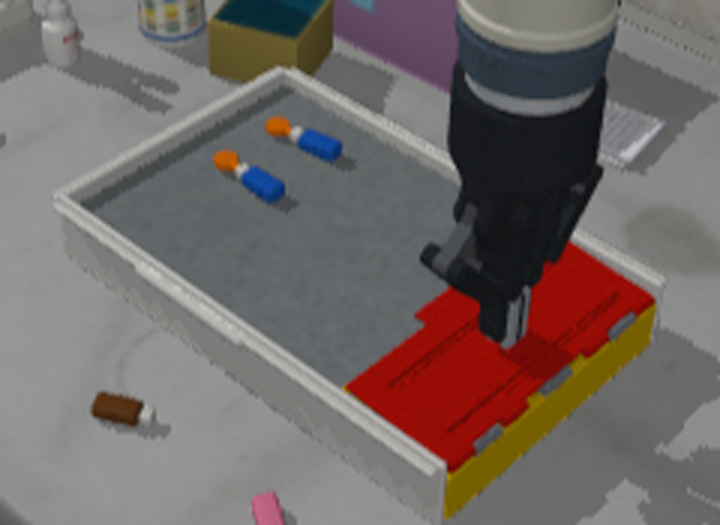

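The cover is almost shut. I'll press the last few millimetres gently, first down to z≈0.042.

Request:
move_arm([
  {"linear": [0, 0, -0.1], "twist": [0, 0, 0]},
  {"linear": [0, 0, -0.2], "twist": [0, 0, 0]},
  {"linear": [0, 0, -0.3], "twist": [0, 0, 0]},
  {"linear": [0, 0, -0.4], "twist": [0, 0, 0]},
  {"linear": [0, 0, -0.4], "twist": [0, 0, 0]},
])

```text
t: 19.82
position: [0.5344, 0.0064, 0.0422]
tcp_rot: [[0.0, 1.0, -0.0], [1.0, -0.0, -0.0], [-0.0, -0.0, -1.0]]
force: [0.0, 0.1, -0.9]
opening: 0.0001
```

Request:
move_arm([
  {"linear": [0, 0, -0.05], "twist": [0, 0, 0]},
  {"linear": [0, 0, -0.1], "twist": [0, 0, 0]},
  {"linear": [0, 0, -0.1], "twist": [0, 0, 0]},
])

```text
t: 20.2
position: [0.5344, 0.0064, 0.042]
tcp_rot: [[-0.0, 1.0, 0.001], [1.0, 0.0, -0.0], [-0.0, 0.001, -1.0]]
force: [-2.8, -0.5, 8.9]
opening: -0.0
```

The force reads 9 N at z=0.042 against the stop, so the cover is seated. I lift straight off and retreat.

Request:
move_arm([
  {"linear": [0, 0, 0.5], "twist": [0, 0, 0]},
  {"linear": [0, 0, 2], "twist": [0, 0, 0]},
  {"linear": [0, 0, 5], "twist": [0, 0, 0]},
  {"linear": [0, 0, 9], "twist": [0, 0, 0]},
  {"linear": [0, -2, 13], "twist": [0, 0, 0]},
  {"linear": [0, -6, 16], "twist": [0, 0, 0]},
  {"linear": [0, -11, 16], "twist": [0, 0, 0]},
  {"linear": [0, -16, 16], "twist": [0, 0, 0]},
  {"linear": [0, -20, 16], "twist": [0, 0, 0]},
  {"linear": [0, -20, 16], "twist": [0, 0, 0]},
])

```text
t: 21.45
position: [0.5342, -0.1961, 0.2017]
tcp_rot: [[0.003, 1.0, 0.0], [1.0, -0.003, -0.0], [-0.0, 0.0, -1.0]]
force: [0.0, 0.7, -0.9]
opening: 0.0001
```

```bash
python3 - <<'E'
from h import *
s,_=ctrl.camera("scene");p,d=ctrl.camera("top")
cv2.imwrite("pics/f_s.png",s);cv2.imwrite("pics/f_t.png",p)
cv2.imwrite("pics/f_c.png",np.hstack([cv2.resize(p[190:320,255:455],(400,260)),cv2.resize(s[200:365,230:460],(400,287))[:260]]))
M=masks(p)
for pts,a,c in comps(M['blue'][190:320,255:450],15): print(onz("top",c+[255,190],.049).round(4))
# cover surface heights by depth
c=ctrl.get_calibration("top");T=np.linalg.inv(c["world_to_cam"])
def P(x,y,z=.042):
    u,v=proj("top",[[x,y,z]])[0]; dd=np.median(d[int(v)-1:int(v)+2,int(u)-1:int(u)+2]);o,r=ray("top",(u,v));return (o+r[0]*dd)[2]
for y in(-.02,0,.02,.035,.07,.12): print(y,[round(float(P(x,y)),4) for x in(.47,.5,.535,.57,.6)])
for n,a in(("top",p),("scene",s)):
    b=cv2.imread(f"pics/{n}0.png"); df=cv2.absdiff(a,b).max(2)>40
    print(n,[(int(k[1]),k[2].round().tolist()) for k in comps(df,25)])
E
```

```text
[[0.59   0.2006 0.049 ]]
[[0.5365 0.1979 0.049 ]]
-0.02 [0.0408, 0.0407, 0.0419, 0.0414, 0.0416]
0 [0.0402, 0.0406, 0.0396, 0.0402, 0.0399]
0.02 [0.0394, 0.0401, 0.0403, 0.0404, 0.0416]
0.035 [0.0407, 0.0411, 0.0405, 0.0401, 0.0399]
0.07 [0.0367, 0.0368, 0.0374, 0.0369, 0.0369]
0.12 [0.0366, 0.0364, 0.0372, 0.0369, 0.035]
top [(5135, [585.0, 226.0]), (4745, [412.0, 259.0]), (361, [632.0, 226.0]), (103, [365.0, 226.0]), (31, [615.0, 236.0]), (67, [629.0, 244.0]), (113, [311.0, 281.0]), (83, [634.0, 282.0]), (112, [364.0, 290.0]), (2277, [618.0, 359.0]), (54, [636.0, 307.0]), (31, [637.0, 333.0]), (3642, [595.0, 432.0]), (4873, [408.0, 466.0]), (1267, [383.0, 447.0]), (87, [442.0, 446.0]), (93, [434.0, 452.0]), (539, [19.0, 471.0])]
scene [(18627, [30.0, 203.0]), (4210, [151.0, 46.0]), (12846, [558.0, 160.0]), (183, [606.0, 13.0]), (2527, [622.0, 55.0]), (75, [560.0, 31.0]), (679, [87.0, 133.0]), (718, [153.0, 110.0]), (26, [591.0, 97.0]), (48, [117.0, 162.0]), (2485, [89.0, 215.0]), (45, [105.0, 173.0]), (160, [148.0, 188.0]), (25, [149.0, 182.0]), (46, [150.0, 219.0]), (76, [148.0, 257.0]), (121, [374.0, 263.0]), (118, [287.0, 268.0]), (3469, [388.0, 303.0]), (90, [104.0, 285.0]), (162, [325.0, 300.0]), (1914, [115.0, 411.0]), (55, [137.0, 425.0]), (1316, [164.0, 459.0]), (29, [144.0, 448.0])]
```

View pics/f_c.png

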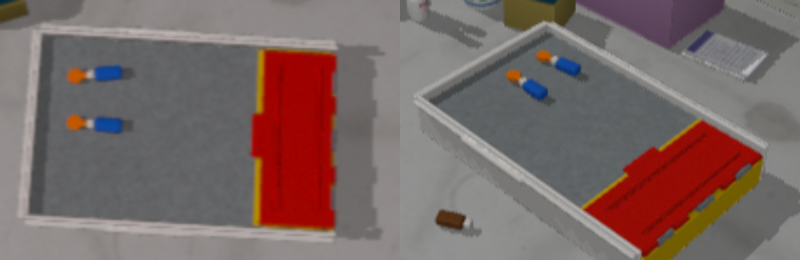

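View pics/f_s.png

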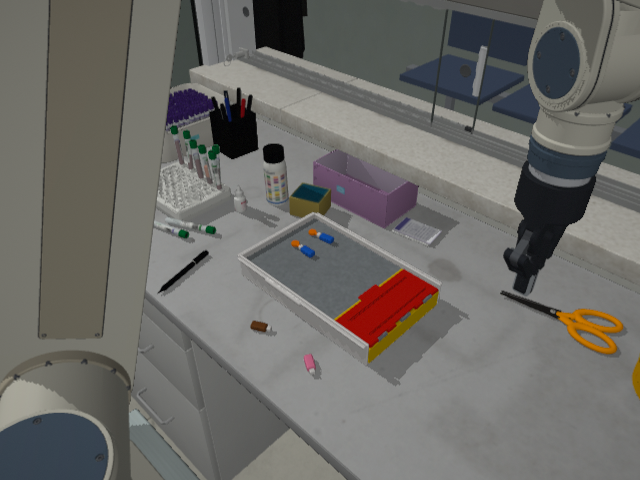

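The cover lies flat, about 4 mm above the deck along its whole depth. The fresh lancets haven't moved, nothing else on the desk shifted, and the arm is clear. Handing in.

```bash
python3 -c "
from plant import ctrl
print(ctrl.job_done(), ctrl.state()['t'])"
```

```text
the job is handed in; nothing more can be done
the job is handed in; nothing more can be done
```

I swept the three used lancets over the lip into the sharps well with shut fingertips, one at a time and without lifting any. I then pushed the red cover over and pressed it down until it met its stop, at about 9 N with the fingertips at z = 0.042 m. The job was handed in a little after 21.5 s on the robot's clock.

- **Well:** a top view taken just before closing showed all three used lancets lying low in the well.
- **Cover:** the depth image puts it flat at about 0.040–0.041 m, against about 0.037 m for the deck. Both read 1–2 mm below their nominal heights, which matches the calibration error, and the 4 mm step between them is as specified.
- **Fresh lancets:** both are within 0.1 mm of where they started.
- **Other things on the desk:** comparing pictures from before and after showed no change at the bystanders the cameras could see. In the last pictures the arm hid some of the far clutter at the picture edges.
- **Failures:** none of the checks failed. One move call was refused for a missing twist and was repeated.

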